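# Gauge the probe pocket of the chocolate warmer

## Task

Measure how deep the probe pocket of the red chocolate warmer is: take the depth gauge from its wooden rest, lower its rod upright and gently into the pocket until the tip touches the bottom and the brass stop lies on the pocket's rim, and hold it there for about two seconds. Then draw it straight out and stand it back in the wooden rest, rod through the hole and stop on the top board, without shifting the stop, so that the depth can be read off. Do not disturb the jug, the mug or the fruit bowl.

Things in the scene. Friction and masses are not known exactly. Their poses are not given: they have to be found in the camera images.
- gauge: Depth gauge, 130 g in all, standing upright in the rest at the start. Origin: the tip of its rod; z runs up the rod to the knob. Steel rod 9 mm in diameter with a tapered tip and black rings every 10 mm, running from the tip to z = 125 mm; above it a black round knob with a yellow band, 26 mm in diameter, from z = 125 to 159 mm. A round brass stop (see stop_face) slides stiffly on the rod.
- gauge_knob (a point): Middle of the gauge's knob, on the axis, 142 mm above the rod's tip: the place to grip, from above, at any yaw.
- gauge_stop (a joint): Place of the brass stop on the rod, in m: the rod sticks out below the stop by 0.030 + this value. Starts at 0, at most 0.07; grows as the stop is pushed up towards the knob. Pushing it takes about 5 N, and it stays where it is left (it carries the gauge's weight).
- stop_face (a point): Centre of the underside of the brass stop, on the rod's axis. The stop is a disc 42 mm in diameter and 12 mm thick, above this point.
- pocket_mouth (a point): Centre of the mouth of the probe pocket: a blind vertical bore 14 mm in diameter, with a 2 mm chamfer, in a square steel boss (44 x 44 mm) that rises 20 mm above the red housing at the front of the chocolate warmer. This point is in the plane of the boss's top, 105 mm above the bar top. The boss is 85 mm from the warmer's origin towards its front (the side with the black dial).
- pocket_floor: The brass floor of the pocket; origin: the centre of its upper surface. The pocket is between 50 and 75 mm deep, different each time.
- warmer: Chocolate warmer, fixed: red housing 260 x 200 mm (x from -120 to +140 mm, y from -100 to +100 mm), top 85 mm high, with a round lidded steel pot in it whose lid knob reaches 130 mm, 50 mm from the origin along +x. Origin: on the bar top. Its front is -x.
- rest: Wooden rest for the gauge, fixed: base 100 x 100 mm, two side walls and a light top board 90 x 90 x 10 mm, whose top is 105 mm above the bar top. Origin: middle of the underside.
- rest_hole (a point): Centre of the hole in the rest's top board, in the plane of its upper face, 105 mm above the bar top (as high as the pocket's mouth). The hole is 20 mm in diameter and goes through; below it is 85 mm of free space.
- jug: Steel milk jug without handle, 72 mm across, 90 mm high, standing behind the rest. Bystander. Origin: middle of the underside.
- mug: Blue mug, 80 mm across, 90 mm high. Bystander. Origin: middle of the underside.
- fruit_bowl: White bowl with oranges in it (one solid piece), 170 mm across, 82 mm high. Bystander. Origin: middle of the underside.
Mind the look-alikes: they are no part of the job. Of the things that look like the rest, take the one that is farthest to the robot's left at the start.

How it is judged:
On the way, in this order (a step that is already met when the one before it is completed fails the run):
1. the gauge stands upright in the pocket, tip on the floor and stop on the rim, for 1 s (horizontal distance between gauge and pocket_floor below 0.005 m and z of gauge in the frame of pocket_floor below 0.002 m and z of stop_face in the frame of pocket_mouth below 0.002 m and angle between gauge's own z axis and vertical below 0.06 rad), for 1 s.
2. the gauge is drawn out of the pocket, tip above the rim (z of gauge in the frame of pocket_mouth above 0.003 m), for 0.1 s.
At the end, for the whole second after the job is handed in: The gauge stands at rest and upright (within 0.06 rad) in the wooden rest, rod through the hole, stop lying on the top board (within 2 mm), and the rod sticks out below the stop by the pocket's depth to within 3 mm (its tip is then level with the pocket floor) (horizontal distance between stop_face and rest_hole below 0.009 m and z of stop_face in the frame of rest_hole between -0.002 and 0.002 m and angle between gauge's own z axis and vertical below 0.06 rad and z of gauge in the frame of pocket_floor between -0.003 and 0.003 m and linear speed of gauge below 0.01 m/s); the robot touches nothing.
It fails at once if the rod is rammed into the bottom of the pocket (over 45 N) (contact force between gauge and pocket_floor above 45 N).
It fails at once if the jug, the mug or the fruit bowl is shifted by more than 20 mm (distance of any of jug, mug, fruit_bowl from where it was at the start of the episode above 0.02 m).
It also fails if it takes over 53 s, if anything falls off the work surface, if the arm or the gripper's body presses on something with over 40 N, if the wrist force passes 120 N, or if a joint passes its speed limit or range.

## Robot

A 6-joint arm with a two-finger parallel gripper is mounted at the origin on the work surface. World frame = base frame: x ahead of the robot, y to its left, z up, the work surface at z = 0. Lengths are in m, angles in rad, forces in N, time in s.
With the tool pointing down it reaches from about 0.3 to 0.825 m from the base axis. Payload 5.4 kg.
Tool frame: the origin (TCP) lies midway between the tips of the shut fingers; the grasp point (between the pads) lies 19 mm behind it; z points along the fingers, x is the direction in which the jaws open and shut, and the axes are right-handed (so a half turn about z gives the same grasp; the last joint's range is limited). The gripper opens to 92 mm and grips with 3 to 60 N. Pads are 20 mm wide; open, the fingers measure 128 mm over their backs; the gripper's body (75 mm by 189 mm) begins 69 mm behind the grasp point.
Start: joints at [1.075, 0.158, 1.597, -0, 1.386, -0.21], TCP at [0.162, 0.552, 0.179] pointing down, gripper open.
Joint ranges: [-2.91, 2.91], [-0.94, 2.29], [0.18, 2.7], [-1.29, 4.43], [0.17, 2.64], [-3, 3]. Speed limits (rad/s): [2.57, 2.57, 3.14, 3.14, 3.14, 3.14].

## Interface

Orientations are given as a rotation vector (axis times angle).
In Python, from rig import arm gives the robot as it stands. The module is installed in compiled form; this text tells all that it offers.
- The arm moves only by the tool carry_out, never from a script. Its argument "series" is a list of rows, each an object of numbers: "dx", "dy", "dz": the shift along the tool's x, y, z in m; "roll": the turn about the tool's z in rad; "fingers": the opening, from 0 (shut) to 1 (fully open). In form: [{"dx": .., "dy": .., "dz": .., "roll": .., "fingers": ..}, ...]. A call has 1 to 10 rows; each row shifts and turns the commanded pose from where the row before left it, along the tool's axes as they then stand; what a row does not reach is not made up. A row lasts 1/10 s, in which the tool goes at most 50 mm and 8.59 degrees, less where a joint would pass 70% of its speed; a pose out of reach is approached as far as the arm can. A call is refused whole if a number of a shift passes 0.05 or a number of a turn 0.15, either way. A call with a gripper value outside its range is refused whole. The fingers move at their own pace and stop on an object; "force" is the grip in N (left out, the last holds). Time passes only in rows, so rows that do not move let the fingers close. It gives the time, the measured TCP pose, the force and the opening at its end, in the units of the state.
- arm.read_state(): the state, without advancing time (a new reading comes with each control period).
- arm.snapshot(name): name is "side" or "top"; returns the picture (400x640x3 uint8, red, green, blue); there is no depth.
- arm.get_calibration(name): a dict with "camera_matrix" (3x3 intrinsics, pixels), "extrinsics" (4x4, takes a point from camera to world coordinates). Camera axes: x right, y up, looking along -z (the intrinsics and any distortion apply to the point x, -y, -z); pixel columns grow to the right and rows downward; lengths in m; the calibration is good to about 2 mm. A picture is of the moment at which its call begins. get_calibration takes no time and is no camera call.
- arm.job_done(): hands the job in, once; it reports no verdict.
The state is a dict: "time": time; "joint_pos": joint angles; "qd": joint speeds; "effort": joint torques, N m; "eef_pos": TCP position; "tcp_rot": TCP orientation; "force": force on the tool from outside, world axes, zero at the start; "ft_torque": the same for the moment, N m; "opening": opening from 0.0 (shut) to 1.0 (fully open).
Only numpy, scipy, OpenCV 4.12 (cv2) and the standard library are available. Lean on these libraries where they do the work, as an engineer would, in place of code of your own. Each camera call takes 0.05 s, during which the arm holds its last target.

## Working session

There is one attempt and no reset: what is moved stays moved. The work goes in short steps, Python scripts to look and compute and a tool call to move; the robot and the scene stay as the last step left them, time stands still between calls to the robot, and variables do not carry over. Pictures are saved under pics/ and viewed, and the job is handed in when it is done.

Besides the shell and the picture viewer there is one more tool, called after "Call:" as name(argument=value, ...), one argument or row to a line, values as JSON. carry_out: Moves the arm, as the interface text tells. Its arguments: {"type":"object","properties":{"series":{"type":"array","items":{"type":"object","properties":{"dx":{"type":"number"},"dy":{"type":"number"},"dz":{"type":"number"},"roll":{"type":"number"},"fingers":{"type":"number"}}}},"force":{"type":"number"}},"required":["series"]}

```bash
mkdir -p pics
python3 - <<'E'
from rig import arm
import cv2,numpy as np
np.set_printoptions(precision=4,suppress=True)
print(arm.read_state())
for n in("side","top"):
    c=arm.get_calibration(n);print(n,{k:np.array(v) for k,v in c.items()})
    cv2.imwrite(f"pics/{n}0.png",arm.snapshot(n)[:,:,::-1])
E
```

```text
{'time': 0.0, 'joint_pos': array([ 1.0749,  0.1591,  1.5982, -0.    ,  1.3862, -0.2101]), 'qd': array([-0.0008,  0.0007, -0.0021, -0.0001,  0.0014, -0.0002]), 'effort': array([ -0.0005, -38.5575, -32.2109,   0.0701,   0.038 ,  -0.0001]), 'eef_pos': array([0.1618, 0.5511, 0.178 ]), 'tcp_rot': array([ 2.5146,  1.8819, -0.0026]), 'force': array([ 0.878 , -0.2851,  0.008 ]), 'ft_torque': array([ 0.0278, -0.0331, -0.0516]), 'opening': 0.9996408826468124}
side {'camera_matrix': array([[384.2533,   0.    , 323.9073],
       [  0.    , 384.2533, 198.8969],
       [  0.    ,   0.    ,   1.    ]]), 'extrinsics': array([[ 0.9922,  0.1002, -0.0743,  0.4824],
       [-0.1242,  0.7365, -0.6649, -0.8863],
       [-0.0119,  0.6689,  0.7432,  1.0961],
       [ 0.    ,  0.    ,  0.    ,  1.    ]])}
top {'camera_matrix': array([[392.2527,   0.    , 319.4319],
       [  0.    , 392.2527, 206.4718],
       [  0.    ,   0.    ,   1.    ]]), 'extrinsics': array([[-0.0045,  0.9967, -0.0814,  0.5049],
       [-1.    , -0.0044,  0.0009,  0.0169],
       [ 0.0005,  0.0814,  0.9967,  1.31  ],
       [ 0.    ,  0.    ,  0.    ,  1.    ]])}
```

View pics/side0.png

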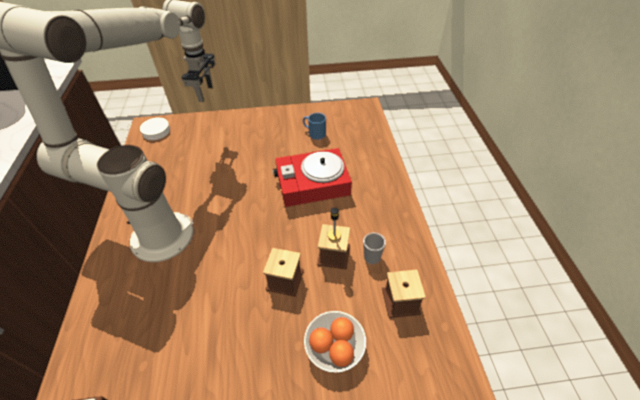

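View pics/top0.png

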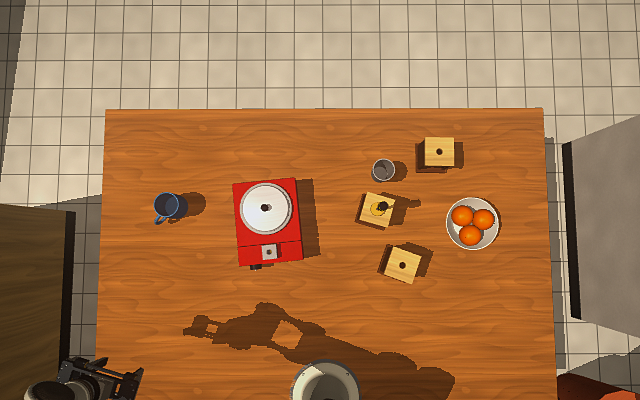

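Look-alikes in the top view: the rests at (378,209), (402,265) and (439,152). The one at (378,209) is farthest left (smallest column = largest y) and holds the gauge. I'll confirm it in enlarged crops.

Run:
```python
import cv2,numpy as np
t=cv2.imread("pics/top0.png");s=cv2.imread("pics/side0.png")
def crop(i,x,y,w,h,f):return cv2.resize(i[y:y+h,x:x+w],None,fx=f,fy=f,interpolation=cv2.INTER_CUBIC)
a=crop(t,350,180,50,50,8);b=crop(t,244,230,50,50,8)
c=crop(s,310,200,50,70,5.5)[:400];d=crop(s,265,150,50,50,8)
cv2.imwrite("pics/c1.png",np.hstack([a,b])); 
c=crop(s,305,200,70,70,5);d=crop(s,262,145,70,70,5)
cv2.imwrite("pics/c2.png",np.hstack([c,d]))
```

```text
(no output)
```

View pics/c1.png

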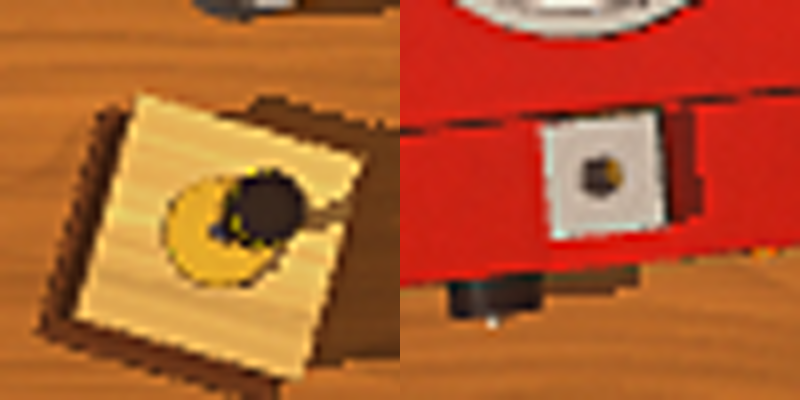

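View pics/c2.png

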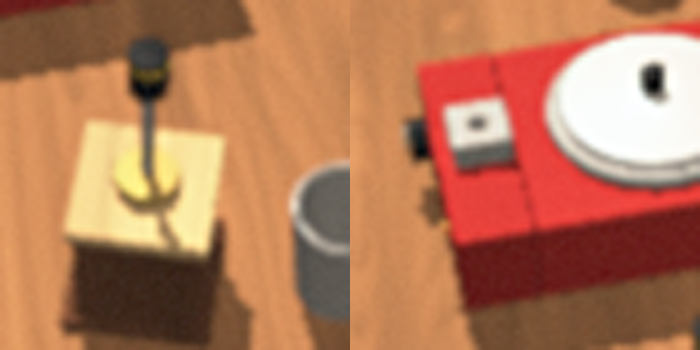

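The crops confirm it: the gauge with its brass stop stands in the leftmost rest (top view about (378,209)), and the boss is at about (269,252). Now I'll measure.

```bash
cat > h.py <<'E'
import cv2,numpy as np
np.set_printoptions(precision=4,suppress=True)
from rig import arm
def ray(n,u,v):
    c=arm.get_calibration(n);K=np.array(c["camera_matrix"]);T=np.array(c["extrinsics"])
    d=np.linalg.inv(K)@[u,v,1];d=T[:3,:3]@[d[0],-d[1],-d[2]]
    return T[:3,3],d
def plane(n,u,v,z):
    o,d=ray(n,u,v);return o+d*(z-o[2])/d[2]
def proj(n,p):
    c=arm.get_calibration(n);K=np.array(c["camera_matrix"]);T=np.linalg.inv(np.array(c["extrinsics"]))
    q=T[:3,:3]@p+T[:3,3];q=K@[q[0],-q[1],-q[2]];return q[:2]/q[2]
def blob(im,box,f):
    x0,y0,x1,y1=box;m=f(im[y0:y1,x0:x1].astype(int)).astype(np.uint8)
    n,l,s,c=cv2.connectedComponentsWithStats(m);k=1+np.argmax(s[1:,4])
    cnt=cv2.findContours((l==k).astype(np.uint8),cv2.RETR_EXTERNAL,cv2.CHAIN_APPROX_NONE)[0][0]
    r=cv2.minAreaRect(cnt)
    return np.array(r[0])+[x0,y0],s[k,4],r[1],r[2],cnt.reshape(-1,2)+[x0,y0]
E
python3 - <<'E'
from h import *
t=cv2.imread("pics/top0.png");s=cv2.imread("pics/side0.png")
gray=lambda a:(a.min(2)>130)&(a.max(2)-a.min(2)<50)
wood=lambda a:(a[...,2]>185)&(a[...,1]>140)
dark=lambda a:(a.max(2)<85)
for n,im,bs,w,k in(("top",t,(258,240,282,264),(355,188,400,232),(374,199,391,214)),("side",s,(275,160,300,180),(315,224,352,256),(328,205,342,222))):
    for nm,b,f,z in(("boss",bs,gray,.105),("board",w,wood,.105),("knob",k,dark,.217)):
        r=blob(im,b,f);print(n,nm,r[:4],plane(n,*r[0],z))
    yel=lambda a:(a[...,2]>160)&(a[...,1]>110)&(a[...,0]<70)
    r=blob(im,w,yel);print(n,"stop",r[:4],plane(n,*r[0],.117))
for n,u,v in(("top",222,232),("top",265,208)):
    print(plane(n,(u+.5)/8-.5+350,(v+.5)/8-.5+180,.117 if u<240 else .234))
# boss from hole
print("hole top",plane("top",(602-400+.5)/8-.5+244,(176.5)/8-.5+230,.105))
print("hole side",plane("side",(478-350+.5)/5-.5+262,(122.5)/5-.5+145,.105))
print("stop side",plane("side",(148.5)/5-.5+305,(173.5)/5-.5+200,.117))
for z,v in((.234,48),(.2,95)):print("knob side",plane("side",(149)/5-.5+305,v/5-.5+200,z))
E
```

```text
top boss (array([268.939 , 251.4512]), np.int32(167), (13.914374351501465, 13.693511009216309), 83.6598129272461) [0.4662 0.1707 0.105 ]
top board (array([377.0272, 209.202 ]), np.int32(700), (29.173185348510742, 29.066125869750977), 15.52410888671875) [ 0.594  -0.1615  0.105 ]
top knob (array([381.75, 206.25]), np.int32(73), (8.485280990600586, 10.60660171508789), 45.0) [ 0.594  -0.1583  0.217 ]
top stop (array([375.684 , 209.2311]), np.int32(106), (13.500871658325195, 11.07265853881836), 60.945396423339844) [ 0.5931 -0.1556  0.117 ]
side boss (array([287.0946, 169.5676]), np.int32(91), (8.055550575256348, 11.507928848266602), 80.53767395019531) [0.4636 0.165  0.105 ]
side board (array([326.9461, 236.4765]), np.int32(407), (26.069181442260742, 20.86585807800293), 86.98721313476562) [ 0.571 -0.161  0.105]
side knob (array([334.5, 214. ]), np.int32(74), (12.0, 7.0), 90.0) [ 0.594 -0.164  0.217]Traceback (most recent call last):
  File "<stdin>", line 10, in <module>
  File "h.py", line 15, in blob
    n,l,s,c=cv2.connectedComponentsWithStats(m);k=1+np.argmax(s[1:,4])
                                                    ~~~~~~~~~^^^^^^^^^
    return _wrapfunc(a, 'argmax', axis=axis, out=out, **kwds)
    return bound(*args, **kwds)
ValueError: attempt to get argmax of an empty sequence
```

Run:
```python
from h import *
for n,u,v in(("top",222,232),("top",268,207)):
    print(plane(n,(u+.5)/8-.5+350,(v+.5)/8-.5+180,.117 if u<240 else .234))
print("hole top",plane("top",(602-400+.5)/8-.5+244,(176.5)/8-.5+230,.105))
print("hole side",plane("side",(478-350+.5)/5-.5+262,(122.5)/5-.5+145,.105))
print("stop side",plane("side",(148.5)/5-.5+305,(173.5)/5-.5+200,.117))
print("knob side mid",plane("side",(149.5)/5-.5+305,70.5/5-.5+200,.217))
st=arm.read_state();R=cv2.Rodrigues(st["tcp_rot"])[0];print(R,st["eef_pos"])
```

```text
[ 0.5951 -0.1606  0.117 ]
[ 0.5948 -0.1592  0.234 ]
hole top [0.4658 0.1711 0.105 ]
hole side [0.4641 0.168  0.105 ]
stop side [ 0.5939 -0.164   0.117 ]
knob side mid [ 0.5939 -0.1624  0.217 ]
[[ 0.2819  0.9594 -0.0008]
 [ 0.9594 -0.2819 -0.0015]
 [-0.0016 -0.0003 -1.    ]] [0.1618 0.5511 0.1782]
```

Call:
carry_out(
  series=[
    {"dz": -0.05},
    {"dz": -0.05},
    {"dx": -0.0312, "dy": 0.0342},
    {"dx": -0.0312, "dy": 0.0342},
    {"dx": -0.0312, "dy": 0.0342},
    {"dx": -0.0312, "dy": 0.0342},
    {"dx": -0.0312, "dy": 0.0342},
    {"dx": -0.0312, "dy": 0.0342},
    {"dx": -0.0312, "dy": 0.0342},
    {"dx": -0.0312, "dy": 0.0342},
  ],
  force=30,
)

```text
validation failed for argument at $.se...
```

Call:
carry_out(
  series=[
    {"dx": -0.0312, "dy": 0.0342},
    {"dx": -0.0312, "dy": 0.0342},
    {"dx": -0.0312, "dy": 0.0342},
    {"dx": -0.0312, "dy": 0.0342},
    {"dx": -0.0312, "dy": 0.0342},
    {"dx": -0.0312, "dy": 0.0342},
    {"dx": -0.0312, "dy": 0.0342},
    {"dx": -0.0312, "dy": 0.0342},
    {"dx": -0.0312, "dy": 0.0342},
    {"dx": -0.0312, "dy": 0.0342},
  ],
)

```text
validation failed for argument at $.se...
```

Call:
carry_out(
  series=[
    {},
    {},
  ],
)

```text
validation failed for argument at $.se...
```

Run:
```python
from h import *
st=arm.read_state();R=cv2.Rodrigues(st["tcp_rot"])[0];print(R,st["eef_pos"],st["joint_pos"],st["time"])
print(R.T@(np.array([.5943,-.1612,.198])-st["eef_pos"]))
t=arm.snapshot("top")[:,:,::-1];s=arm.snapshot("side")[:,:,::-1]
a=cv2.resize(t[180:250,340:410],None,fx=5,fy=5);b=cv2.resize(s[190:260,305:375],None,fx=5,fy=5)
cv2.imwrite("pics/c3.png",np.hstack([a,b]))
```

```text
[[ 0.2819  0.9594 -0.0008]
 [ 0.9594 -0.2819 -0.0015]
 [-0.0016 -0.0003 -1.    ]] [0.1618 0.5511 0.1782] [ 1.0749  0.159   1.598  -0.      1.3862 -0.2101] 0.1
[-0.5616  0.6157 -0.0191]
```

View pics/c3.png

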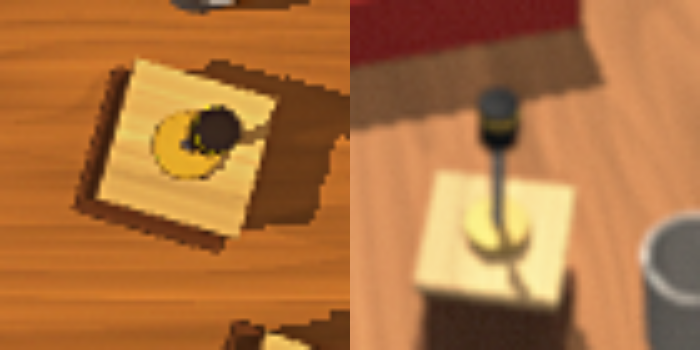

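The arm has not moved; the calls were refused, probably because every field is required in each row.

Call:
carry_out(
  series=[
    {"dx": 0, "dy": 0, "dz": -0.05, "roll": 0, "fingers": 1},
    {"dx": 0, "dy": 0, "dz": -0.05, "roll": 0, "fingers": 1},
    {"dx": -0.0312, "dy": 0.0342, "dz": 0, "roll": 0, "fingers": 1},
    {"dx": -0.0312, "dy": 0.0342, "dz": 0, "roll": 0, "fingers": 1},
    {"dx": -0.0312, "dy": 0.0342, "dz": 0, "roll": 0, "fingers": 1},
    {"dx": -0.0312, "dy": 0.0342, "dz": 0, "roll": 0, "fingers": 1},
    {"dx": -0.0312, "dy": 0.0342, "dz": 0, "roll": 0, "fingers": 1},
    {"dx": -0.0312, "dy": 0.0342, "dz": 0, "roll": 0, "fingers": 1},
    {"dx": -0.0312, "dy": 0.0342, "dz": 0, "roll": 0, "fingers": 1},
    {"dx": -0.0312, "dy": 0.0342, "dz": 0, "roll": 0, "fingers": 1},
  ],
  force=30,
)

```text
time: 1.2
eef_pos: [0.3547, 0.2334, 0.279]
tcp_rot: [2.515, 1.883, 0.001]
force: [0.3, -0.0, 0.2]
opening: 0.998
```

Call:
carry_out(
  series=[
    {"dx": -0.0312, "dy": 0.0342, "dz": 0, "roll": 0, "fingers": 1},
    {"dx": -0.0312, "dy": 0.0342, "dz": 0, "roll": 0, "fingers": 1},
    {"dx": -0.0312, "dy": 0.0342, "dz": 0, "roll": 0, "fingers": 1},
    {"dx": -0.0312, "dy": 0.0342, "dz": 0, "roll": 0, "fingers": 1},
    {"dx": -0.0312, "dy": 0.0342, "dz": 0, "roll": 0, "fingers": 1},
    {"dx": -0.0312, "dy": 0.0342, "dz": 0, "roll": 0, "fingers": 1},
    {"dx": -0.0312, "dy": 0.0342, "dz": 0, "roll": 0, "fingers": 1},
    {"dx": -0.0312, "dy": 0.0342, "dz": 0, "roll": 0, "fingers": 1},
    {"dx": -0.0312, "dy": 0.0342, "dz": 0, "roll": 0, "fingers": 1},
    {"dx": -0.0312, "dy": 0.0342, "dz": 0, "roll": 0, "fingers": 1},
  ],
)

```text
time: 2.2
eef_pos: [0.595, -0.1625, 0.2786]
tcp_rot: [-2.515, -1.882, 0.0]
force: [1.6, -0.4, -0.3]
opening: 1.001
```

Call:
carry_out(
  series=[
    {"dx": 0, "dy": 0, "dz": 0, "roll": 0, "fingers": 1},
    {"dx": 0, "dy": 0, "dz": 0, "roll": 0, "fingers": 1},
  ],
)

```text
time: 2.4
eef_pos: [0.5942, -0.1611, 0.2779]
tcp_rot: [-2.515, -1.879, 0.001]
force: [0.7, 0.3, 0.1]
opening: 0.999
```

```bash
cat > look.py <<'E'
from h import *
import sys
st=arm.read_state();R=cv2.Rodrigues(st["tcp_rot"])[0];print(R,st["eef_pos"],st["joint_pos"],st["time"],st["force"],st["opening"])
tg=np.array(eval(sys.argv[2]));print("delta tool",R.T@(tg-st["eef_pos"]))
boxes=eval(sys.argv[3]);o=[]
for n,(x,y) in zip(("top","side"),boxes):
    im=arm.snapshot(n)[:,:,::-1];cv2.imwrite(f"pics/{sys.argv[1]}_{n}.png",im)
    o.append(cv2.resize(im[y:y+80,x:x+80],None,fx=5,fy=5,interpolation=cv2.INTER_CUBIC))
cv2.imwrite(f"pics/{sys.argv[1]}.png",np.hstack(o))
E
python3 look.py c4 "[.5943,-.1612,.198]" "[(340,170),(300,180)]"
```

```text
[[ 0.2832  0.9591 -0.0018]
 [ 0.9591 -0.2832  0.0013]
 [ 0.0007 -0.0021 -1.    ]] [ 0.5942 -0.1611  0.2779] [-0.461   0.2216  1.3319  0.0003  1.5904 -1.7447] 2.4 [0.6903 0.3101 0.0989] 0.9993411386685562
delta tool [-0.0001  0.0003  0.0799]
```

View pics/c4.png

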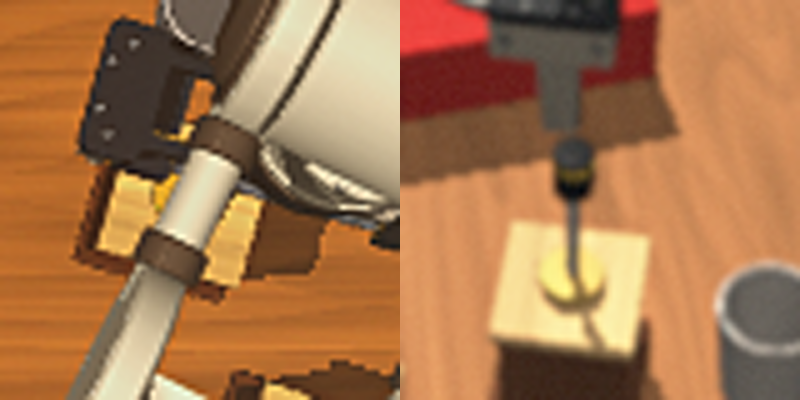

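The side view shows the open fingers above the knob (crop (573,165)), lined up within a few mm. Next I'll go down and grip.

Call:
carry_out(
  series=[
    {"dx": 0, "dy": 0, "dz": 0.03, "roll": 0, "fingers": 1},
    {"dx": 0, "dy": 0, "dz": 0.03, "roll": 0, "fingers": 1},
    {"dx": 0, "dy": 0, "dz": 0.02, "roll": 0, "fingers": 1},
    {"dx": 0, "dy": 0, "dz": 0, "roll": 0, "fingers": 1},
    {"dx": 0, "dy": 0, "dz": 0, "roll": 0, "fingers": 0.15},
    {"dx": 0, "dy": 0, "dz": 0, "roll": 0, "fingers": 0.15},
    {"dx": 0, "dy": 0, "dz": 0, "roll": 0, "fingers": 0.15},
    {"dx": 0, "dy": 0, "dz": 0, "roll": 0, "fingers": 0.15},
  ],
  force=30,
)

```text
time: 3.3
eef_pos: [0.595, -0.1609, 0.2003]
tcp_rot: [2.514, 1.881, 0.001]
force: [0.4, -0.3, 0.2]
opening: 0.672
```

Call:
carry_out(
  series=[
    {"dx": 0, "dy": 0, "dz": 0, "roll": 0, "fingers": 0},
    {"dx": 0, "dy": 0, "dz": 0, "roll": 0, "fingers": 0},
    {"dx": 0, "dy": 0, "dz": 0, "roll": 0, "fingers": 0},
    {"dx": 0, "dy": 0, "dz": 0, "roll": 0, "fingers": 0},
  ],
)

```text
time: 3.7
eef_pos: [0.5944, -0.1607, 0.199]
tcp_rot: [-2.515, -1.882, 0.0]
force: [-1.1, -0.3, 1.2]
opening: 0.329
```

```bash
python3 look.py c5 "[.5943,-.1612,.198]" "[(340,170),(300,180)]"
```

```text
[[ 0.282   0.9594 -0.0001]
 [ 0.9594 -0.282   0.    ]
 [-0.     -0.0001 -1.    ]] [ 0.5944 -0.1607  0.199 ] [-0.4601  0.2504  1.4512 -0.      1.4401 -1.745 ] 3.7 [-1.0894 -0.3075  1.2228] 0.32861396579975155
delta tool [-0.0005  0.      0.001 ]
```

View pics/c5.png

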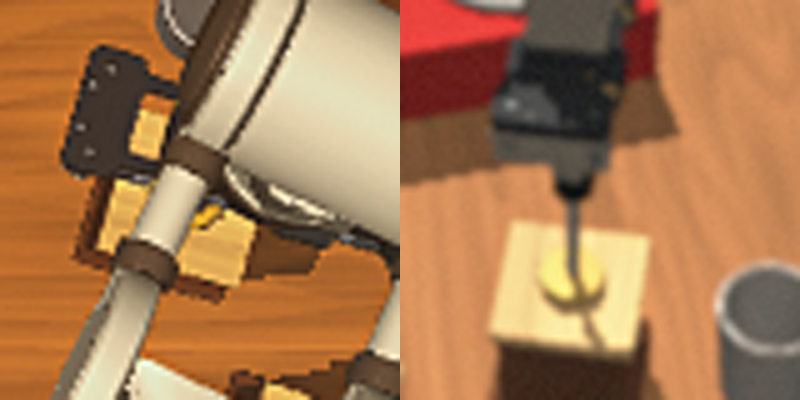

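Call:
carry_out(
  series=[
    {"dx": 0, "dy": 0, "dz": 0, "roll": 0, "fingers": 0},
    {"dx": 0, "dy": 0, "dz": 0, "roll": 0, "fingers": 0},
    {"dx": 0, "dy": 0, "dz": 0, "roll": 0, "fingers": 0},
    {"dx": 0, "dy": 0, "dz": 0, "roll": 0, "fingers": 0},
    {"dx": 0, "dy": 0, "dz": 0, "roll": 0, "fingers": 0},
  ],
)

```text
time: 4.3
eef_pos: [0.5944, -0.1607, 0.199]
tcp_rot: [-2.515, -1.882, 0.0]
force: [-0.2, 0.3, -0.7]
opening: 0.006
```

Call:
carry_out(
  series=[
    {"dx": 0, "dy": 0, "dz": -0.01, "roll": 0, "fingers": 0},
    {"dx": 0, "dy": 0, "dz": -0.02, "roll": 0, "fingers": 0},
    {"dx": 0, "dy": 0, "dz": -0.02, "roll": 0, "fingers": 0},
    {"dx": 0, "dy": 0, "dz": -0.02, "roll": 0, "fingers": 0},
    {"dx": 0, "dy": 0, "dz": 0, "roll": 0, "fingers": 0},
    {"dx": 0, "dy": 0, "dz": 0, "roll": 0, "fingers": 0},
  ],
)

```text
time: 4.9
eef_pos: [0.5946, -0.1608, 0.2693]
tcp_rot: [2.514, 1.882, 0.001]
force: [0.1, 0.1, -0.1]
opening: 0.007
```

```bash
python3 look.py c6 "[.5943,-.1612,.198]" "[(340,170),(300,180)]"
```

```text
[[ 0.2819  0.9594  0.0009]
 [ 0.9594 -0.2819 -0.0004]
 [-0.0002  0.0009 -1.    ]] [ 0.5946 -0.1608  0.2693] [-0.46    0.2214  1.3485 -0.      1.5707 -1.745 ] 4.9 [ 0.1051  0.1262 -0.1269] 0.006605690563136247
delta tool [-0.0004 -0.0003  0.0713]
```

View pics/c6.png

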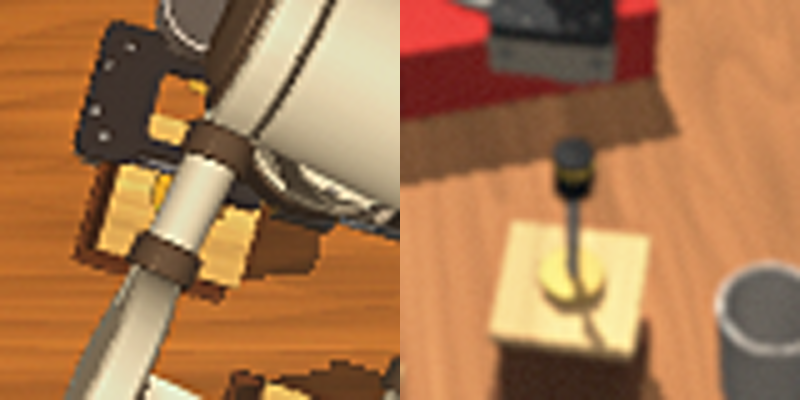

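Run:
```python
from h import *
st=arm.read_state();p=st["eef_pos"]
for n,b in(("side",(300,180)),("top",(340,170))):
    for q in(p,np.array([.5943,-.1612,.217])):
        u=proj(n,q);print(n,u,(u-b)*5)
im=cv2.imread("pics/c6_side.png");cv2.imwrite("pics/c7.png",cv2.resize(im[120:260,240:400],None,fx=5,fy=4.2)[:600])
```

```text
side [334.4389 201.8184] [172.1945 109.092 ]
side [334.4807 213.268 ] [172.4037 166.3401]
top [385.5846 204.7342] [227.923  173.6711]
top [382.8    206.1267] [213.9999 180.6336]
```

View pics/c7.png

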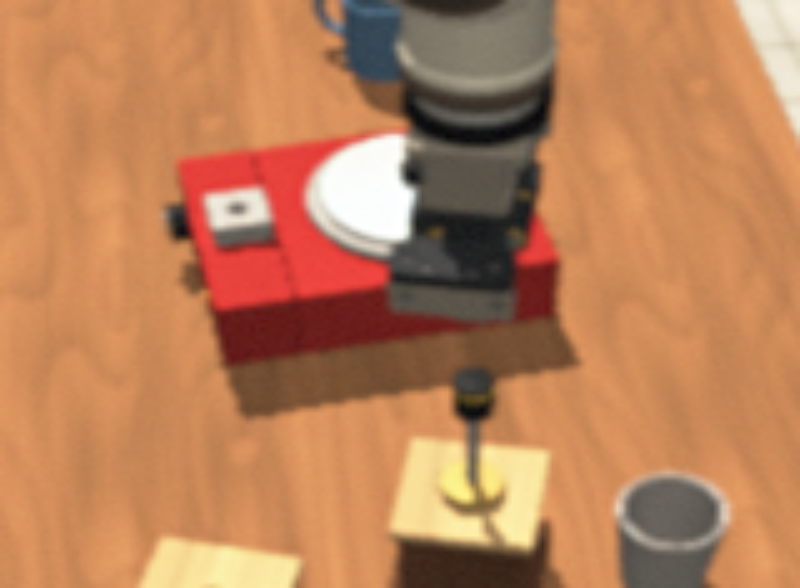

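Run:
```python
from h import *
st=arm.read_state();R=cv2.Rodrigues(st["tcp_rot"])[0];p=np.array([.5942,-.1611,.2779])
for dx in(-.064,-.046,0,.046,.064):
    q=p+R@[dx,0,0];print(dx,[(proj(n,q)-b)*5 for n,b in(("side",(220,180)),("top",(340,170)))])
a=[cv2.resize(cv2.imread(f"pics/{k}_side.png")[170:230,300:380],None,fx=5,fy=5,interpolation=cv2.INTER_CUBIC) for k in("c4","c6")]
cv2.imwrite("pics/c8.png",np.hstack(a))
```

```text
-0.064 [array([556.5551, 183.6471]), array([349.4294, 204.8973])]
-0.046 [array([561.3437, 158.8584]), array([316.4922, 195.4494])]
0 [array([573.1115,  97.9401]), array([232.4325, 171.3373])]
0.046 [array([584.2477,  40.2916]), array([148.5351, 147.2717])]
0.064 [array([588.4443,  18.567 ]), array([115.7498, 137.8674])]
```

View pics/c8.png

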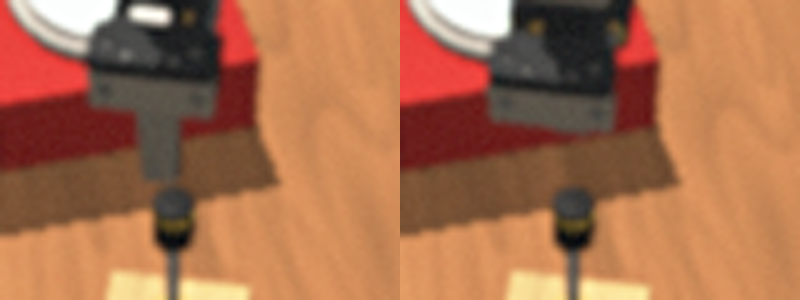

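View pics/c6_top.png

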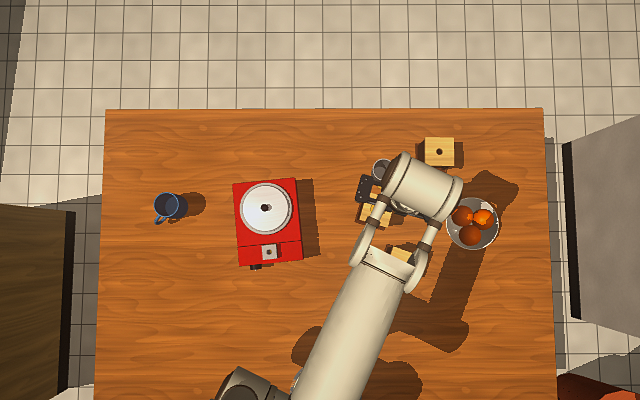

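View pics/c5_side.png

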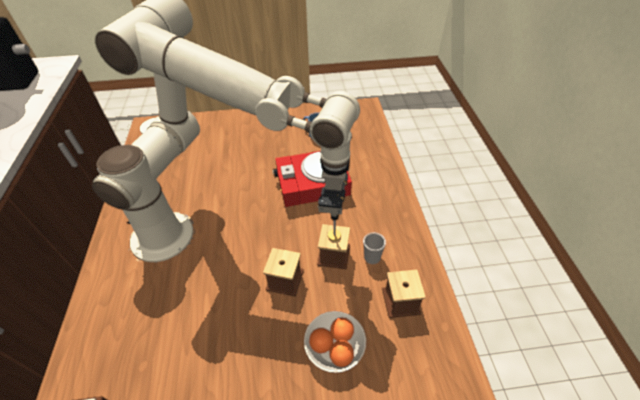

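Run:
```python
from h import *
st=arm.read_state();R=cv2.Rodrigues(st["tcp_rot"])[0];p=st["eef_pos"]
for h in(.088,.12):
  for dx in(-.0945,.0945):
    for dy in(-.0375,.0375):
      q=p+R@[dx,dy,-h];print(h,dx,dy,[(proj(n,q)-b)*5 for n,b in(("side",(220,180)),("top",(340,170)))])
b=cv2.imread("pics/c6_top.png")[150:230,330:430];c=cv2.imread("pics/c6_side.png")[120:220,290:370]
cv2.imwrite("pics/c9.png",np.hstack([cv2.resize(b,(500,400)),cv2.resize(c,(300,400))]))
```

```text
0.088 -0.0945 -0.0375 [array([475.1207, 123.4641]), array([425.6794, 285.3747])]
0.088 -0.0945 0.0375 [array([620.6471, 140.4148]), array([464.9116, 137.9766])]
0.088 0.0945 -0.0375 [array([ 532.7608, -120.7864]), array([ 51.5505, 177.8057])]
0.088 0.0945 0.0375 [array([ 662.2573, -107.6661]), array([92.9579, 31.7107])]
0.12 -0.0945 -0.0375 [array([473.3842,  81.3506]), array([444.0631, 283.2638])]
0.12 -0.0945 0.0375 [array([622.5373,  98.3447]), array([484.5243, 130.8127])]
0.12 0.0945 -0.0375 [array([ 532.4893, -163.4266]), array([ 56.9652, 171.9989])]
0.12 0.0945 0.0375 [array([ 664.8496, -150.3568]), array([99.7547, 20.9416])]
```

View pics/c9.png

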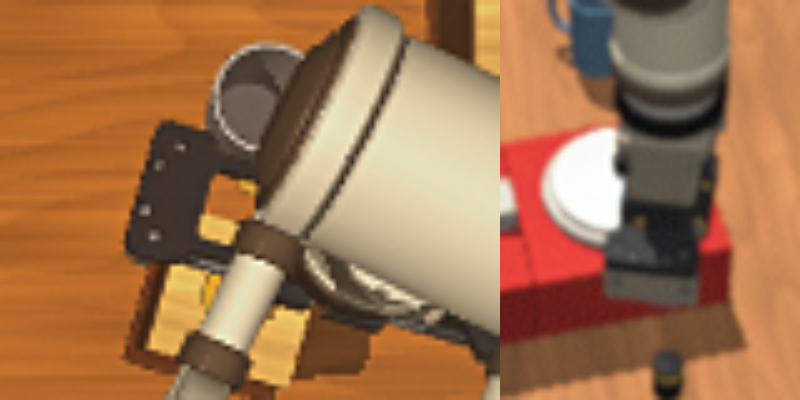

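The fingers shut fully without holding anything, and the gauge has not moved. In the side view the gripper sits about 55 crop px higher than projected, while the top view fits. That suggests the tool is really about 40 mm higher than reported. I'll check this on the first pictures, with the gripper open and in clear view.

Run:
```python
from h import *
p=np.array([.1618,.5511,.1782]);R=np.array([[.2819,.9594,0],[.9594,-.2819,0],[0,0,-1]])
for off in(0,.042):
  for dx in(-.064,-.046,0,.046,.064):
    q=p+R@[dx,0,-off];print(off,dx,[(proj(n,q)-b)*f for n,b,f in(("side",(160,40),5),("top",(40,320),4))])
a=cv2.imread("pics/side0.png")[40:120,160:240];b=cv2.imread("pics/top0.png")[320:400,40:160]
cv2.imwrite("pics/c10.png",np.hstack([cv2.resize(a,(400,400)),cv2.resize(b,(480,320))[0:400] if 0 else cv2.copyMakeBorder(cv2.resize(b,(480,320)),0,80,0,0,0)])[:,:800])
```

```text
0 -0.064 [array([213.4277, 347.7216]), array([443.8163, 194.6989])]
0 -0.046 [array([221.4725, 335.0201]), array([419.3648, 187.3507])]
0 0 [array([241.4942, 303.4087]), array([356.9583, 168.5961])]
0 0.046 [array([260.7779, 272.9624]), array([294.6671, 149.8761])]
0 0.064 [array([268.1316, 261.352 ]), array([270.3237, 142.5604])]
0.042 -0.064 [array([200.5219, 303.6357]), array([417.1415, 215.3313])]
0.042 -0.046 [array([208.827 , 291.0156]), array([391.7315, 207.6842])]
0.042 0 [array([229.4856, 259.6233]), array([326.8819, 188.1678])]
0.042 0.046 [array([249.3681, 229.4105]), array([262.1569, 168.6889])]
0.042 0.064 [array([256.9463, 217.8948]), array([236.8636, 161.0769])]
```

View pics/c10.png

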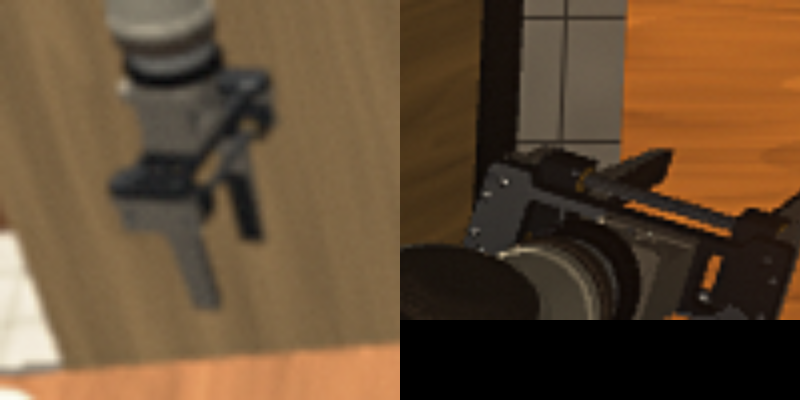

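Both views of the start pose (near tip at crop (208,305), far tip at (248,238)) put the fingertips about 38–40 mm above the reported TCP. I'll open and go 0.11 lower. This is safe whichever value is right: the fingertips stay above the stop, and the gripper body stays above the knob.

Call:
carry_out(
  series=[
    {"dx": 0, "dy": 0, "dz": 0, "roll": 0, "fingers": 1},
    {"dx": 0, "dy": 0, "dz": 0, "roll": 0, "fingers": 1},
    {"dx": 0, "dy": 0, "dz": 0, "roll": 0, "fingers": 1},
    {"dx": 0, "dy": 0, "dz": 0, "roll": 0, "fingers": 1},
    {"dx": 0, "dy": 0, "dz": 0, "roll": 0, "fingers": 1},
    {"dx": 0, "dy": 0, "dz": 0, "roll": 0, "fingers": 1},
    {"dx": 0, "dy": 0, "dz": 0.03, "roll": 0, "fingers": 1},
    {"dx": 0, "dy": 0, "dz": 0.03, "roll": 0, "fingers": 1},
  ],
)

```text
time: 5.8
eef_pos: [0.5953, -0.1611, 0.2096]
tcp_rot: [2.513, 1.881, 0.002]
force: [0.3, -0.1, -1.1]
opening: 0.677
```

Call:
carry_out(
  series=[
    {"dx": 0, "dy": 0, "dz": 0.02, "roll": 0, "fingers": 1},
    {"dx": 0, "dy": 0, "dz": 0.015, "roll": 0, "fingers": 1},
    {"dx": 0, "dy": 0, "dz": 0.015, "roll": 0, "fingers": 1},
    {"dx": 0, "dy": 0, "dz": 0, "roll": 0, "fingers": 1},
    {"dx": 0, "dy": 0, "dz": 0, "roll": 0, "fingers": 0.5},
  ],
)

```text
time: 6.3
eef_pos: [0.5948, -0.1609, 0.1596]
tcp_rot: [2.515, 1.882, 0.001]
force: [-0.4, -0.3, -0.2]
opening: 0.933
```

Call:
carry_out(
  series=[
    {"dx": 0, "dy": 0, "dz": 0, "roll": 0, "fingers": 0},
    {"dx": 0, "dy": 0, "dz": 0, "roll": 0, "fingers": 0},
    {"dx": 0, "dy": 0, "dz": 0, "roll": 0, "fingers": 0},
    {"dx": 0, "dy": 0, "dz": 0, "roll": 0, "fingers": 0},
    {"dx": 0, "dy": 0, "dz": 0, "roll": 0, "fingers": 0},
    {"dx": 0, "dy": 0, "dz": 0, "roll": 0, "fingers": 0},
    {"dx": 0, "dy": 0, "dz": 0, "roll": 0, "fingers": 0},
    {"dx": 0, "dy": 0, "dz": 0, "roll": 0, "fingers": 0},
    {"dx": 0, "dy": 0, "dz": 0, "roll": 0, "fingers": 0},
    {"dx": 0, "dy": 0, "dz": 0, "roll": 0, "fingers": 0},
  ],
)

```text
time: 7.3
eef_pos: [0.5944, -0.1607, 0.1589]
tcp_rot: [-2.515, -1.882, -0.0]
force: [-0.0, -0.9, -0.6]
opening: 0.275
```

```bash
python3 look.py c11 "[.5943,-.1612,.158]" "[(340,170),(300,180)]"
```

```text
[[ 0.2819  0.9594 -0.0001]
 [ 0.9594 -0.2819  0.0001]
 [ 0.0001 -0.0001 -1.    ]] [ 0.5944 -0.1607  0.1589] [-0.46    0.277   1.4988  0.0001  1.3659 -1.745 ] 7.3 [-0.0452 -0.8874 -0.5932] 0.2750476942982185
delta tool [-0.0005  0.0001  0.0009]
```

View pics/c11.png

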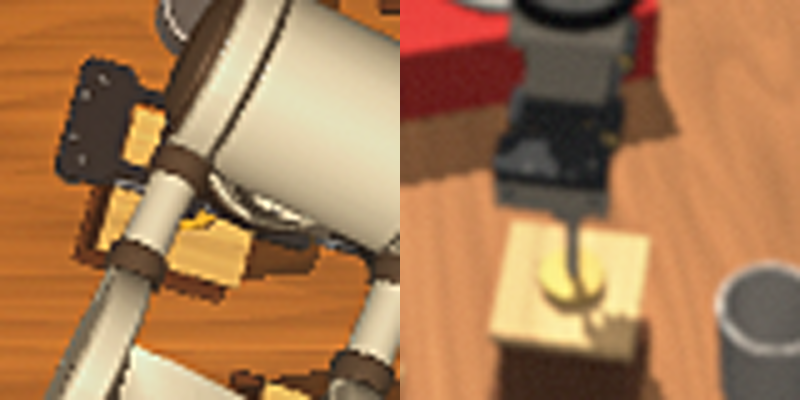

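Call:
carry_out(
  series=[
    {"dx": 0, "dy": 0, "dz": 0, "roll": 0, "fingers": 0},
    {"dx": 0, "dy": 0, "dz": 0, "roll": 0, "fingers": 0},
    {"dx": 0, "dy": 0, "dz": -0.01, "roll": 0, "fingers": 0},
    {"dx": 0, "dy": 0, "dz": -0.02, "roll": 0, "fingers": 0},
    {"dx": 0, "dy": 0, "dz": -0.02, "roll": 0, "fingers": 0},
    {"dx": 0, "dy": 0, "dz": -0.02, "roll": 0, "fingers": 0},
    {"dx": 0, "dy": 0, "dz": -0.01, "roll": 0, "fingers": 0},
    {"dx": 0, "dy": 0, "dz": 0, "roll": 0, "fingers": 0},
    {"dx": 0, "dy": 0, "dz": 0, "roll": 0, "fingers": 0},
  ],
)

```text
time: 8.3
eef_pos: [0.5942, -0.1606, 0.2384]
tcp_rot: [-2.515, -1.882, 0.001]
force: [-1.6, -0.6, -1.5]
opening: 0.274
```

```bash
python3 look.py c12 "[.5943,-.1612,.158]" "[(340,170),(300,180)]"
```

```text
[[ 0.2819  0.9594 -0.0008]
 [ 0.9594 -0.2819  0.0004]
 [ 0.0001 -0.0009 -1.    ]] [ 0.5942 -0.1606  0.2384] [-0.46    0.2315  1.3966 -0.      1.5144 -1.745 ] 8.3 [-1.5822 -0.5841 -1.458 ] 0.27352650140028806
delta tool [-0.0005  0.0004  0.0804]
```

View pics/c12.png

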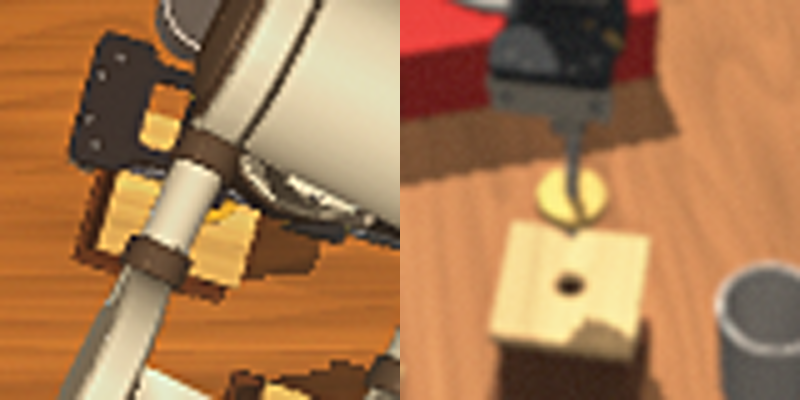

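The gauge is lifted, hanging upright, and the rest hole shows at side crop (570,284). Next I'll move over the pocket.

Call:
carry_out(
  series=[
    {"dx": 0.0351, "dy": -0.0272, "dz": 0, "roll": 0, "fingers": 0},
    {"dx": 0.0351, "dy": -0.0272, "dz": 0, "roll": 0, "fingers": 0},
    {"dx": 0.0351, "dy": -0.0272, "dz": 0, "roll": 0, "fingers": 0},
    {"dx": 0.0351, "dy": -0.0272, "dz": 0, "roll": 0, "fingers": 0},
    {"dx": 0.0351, "dy": -0.0272, "dz": 0, "roll": 0, "fingers": 0},
    {"dx": 0.0351, "dy": -0.0272, "dz": 0, "roll": 0, "fingers": 0},
    {"dx": 0.0351, "dy": -0.0272, "dz": 0, "roll": 0, "fingers": 0},
    {"dx": 0.0351, "dy": -0.0272, "dz": 0, "roll": 0, "fingers": 0},
    {"dx": 0, "dy": 0, "dz": 0, "roll": 0, "fingers": 0},
    {"dx": 0, "dy": 0, "dz": 0, "roll": 0, "fingers": 0},
  ],
)

```text
time: 9.4
eef_pos: [0.4641, 0.1705, 0.2382]
tcp_rot: [-2.513, -1.885, 0.002]
force: [-0.3, -0.7, -1.1]
opening: 0.277
```

Call:
carry_out(
  series=[
    {"dx": 0, "dy": 0, "dz": 0.01, "roll": 0, "fingers": 0},
    {"dx": 0, "dy": 0, "dz": 0.01, "roll": 0, "fingers": 0},
    {"dx": 0, "dy": 0, "dz": 0.01, "roll": 0, "fingers": 0},
    {"dx": 0, "dy": 0, "dz": 0, "roll": 0, "fingers": 0},
    {"dx": 0, "dy": 0, "dz": 0, "roll": 0, "fingers": 0},
  ],
)

```text
time: 9.9
eef_pos: [0.4647, 0.1696, 0.2085]
tcp_rot: [-2.516, -1.881, 0.001]
force: [-0.1, -0.4, -0.4]
opening: 0.274
```

```bash
python3 look.py c13 "[.465,.1704,.2084]" "[(230,210),(250,120)]"
```

```text
[[ 0.2827  0.9592 -0.0011]
 [ 0.9592 -0.2827 -0.0001]
 [-0.0004 -0.001  -1.    ]] [0.4647 0.1696 0.2085] [ 0.1051 -0.0721  1.7767  0.      1.438  -1.1791] 9.9 [-0.1454 -0.3643 -0.3841] 0.2738111325687484
delta tool [0.0009 0.0001 0.0001]
```

View pics/c13.png

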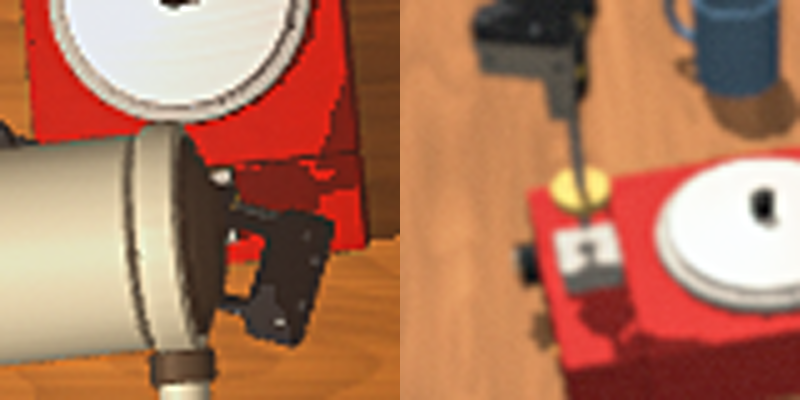

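Run:
```python
from h import *
for i in range(1):
    im=arm.snapshot("side")[:,:,::-1];cv2.imwrite("pics/c14_side.png",im)
x,y=268,145
cv2.imwrite("pics/c14.png",cv2.resize(im[y:y+40,x:x+40],None,fx=14,fy=14,interpolation=cv2.INTER_CUBIC))
m=np.array([.4652,.1696,.105])
for dz in(0,.02,.05,.062):
    print(dz,(proj("side",m+[0,0,dz])-[x,y]+.5)*14)
```

```text
0 [279.3832 338.5887]
0.02 [273.147  283.5749]
0.05 [263.5444 198.8641]
0.062 [259.6172 164.2195]
```

View pics/c14.png

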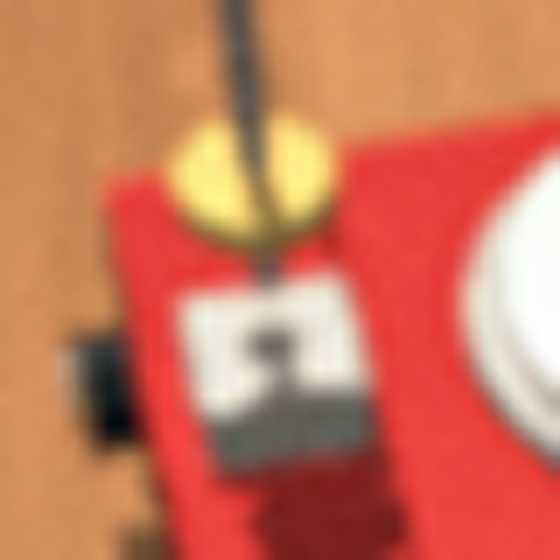

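The tip (265,290) and the stop (251,175) both lie on the vertical through the hole (270,345) to within about 1 mm, so I'll lower slowly.

Call:
carry_out(
  series=[
    {"dx": 0, "dy": 0, "dz": 0.004, "roll": 0, "fingers": 0},
    {"dx": 0, "dy": 0, "dz": 0.004, "roll": 0, "fingers": 0},
    {"dx": 0, "dy": 0, "dz": 0.004, "roll": 0, "fingers": 0},
    {"dx": 0, "dy": 0, "dz": 0.003, "roll": 0, "fingers": 0},
    {"dx": 0, "dy": 0, "dz": 0.003, "roll": 0, "fingers": 0},
    {"dx": 0, "dy": 0, "dz": 0.003, "roll": 0, "fingers": 0},
    {"dx": 0, "dy": 0, "dz": 0.003, "roll": 0, "fingers": 0},
    {"dx": 0, "dy": 0, "dz": 0, "roll": 0, "fingers": 0},
  ],
)

```text
time: 10.85
eef_pos: [0.4645, 0.17, 0.1845]
tcp_rot: [-2.515, -1.882, 0.001]
force: [-0.3, -0.1, -1.2]
opening: 0.273
```

Run:
```python
from h import *
im=arm.snapshot("side")[:,:,::-1]
x,y=268,145
cv2.imwrite("pics/c15.png",cv2.resize(im[y:y+40,x:x+40],None,fx=14,fy=14,interpolation=cv2.INTER_CUBIC))
```

```text
(no output)
```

View pics/c15.png

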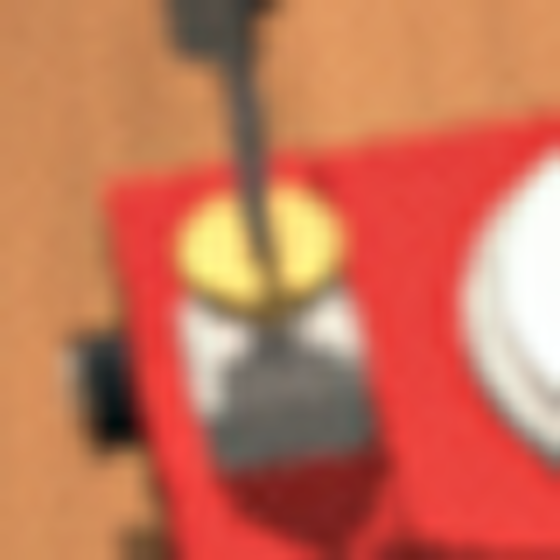

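The tip is in the mouth and no side force shows. I'll continue in small steps.

Call:
carry_out(
  series=[
    {"dx": 0, "dy": 0, "dz": 0.003, "roll": 0, "fingers": 0},
    {"dx": 0, "dy": 0, "dz": 0.003, "roll": 0, "fingers": 0},
    {"dx": 0, "dy": 0, "dz": 0.003, "roll": 0, "fingers": 0},
    {"dx": 0, "dy": 0, "dz": 0, "roll": 0, "fingers": 0},
  ],
)

```text
time: 11.3
eef_pos: [0.4644, 0.17, 0.1754]
tcp_rot: [-2.515, -1.882, 0.002]
force: [0.3, 0.2, -1.3]
opening: 0.275
```

Call:
carry_out(
  series=[
    {"dx": 0, "dy": 0, "dz": 0.004, "roll": 0, "fingers": 0},
    {"dx": 0, "dy": 0, "dz": 0.004, "roll": 0, "fingers": 0},
    {"dx": 0, "dy": 0, "dz": 0.004, "roll": 0, "fingers": 0},
    {"dx": 0, "dy": 0, "dz": 0, "roll": 0, "fingers": 0},
  ],
)

```text
time: 11.7
eef_pos: [0.4642, 0.17, 0.1631]
tcp_rot: [-2.515, -1.882, 0.002]
force: [-0.2, -0.7, -1.4]
opening: 0.278
```

Call:
carry_out(
  series=[
    {"dx": 0, "dy": 0, "dz": 0.002, "roll": 0, "fingers": 0},
    {"dx": 0, "dy": 0, "dz": 0.002, "roll": 0, "fingers": 0},
    {"dx": 0, "dy": 0, "dz": 0.002, "roll": 0, "fingers": 0},
    {"dx": 0, "dy": 0, "dz": 0.002, "roll": 0, "fingers": 0},
    {"dx": 0, "dy": 0, "dz": 0, "roll": 0, "fingers": 0},
  ],
)

```text
time: 12.2
eef_pos: [0.4652, 0.1701, 0.1565]
tcp_rot: [2.515, 1.882, 0.001]
force: [-1.2, 1.1, 2.2]
opening: 0.276
```

Call:
carry_out(
  series=[
    {"dx": 0, "dy": 0, "dz": 0.002, "roll": 0, "fingers": 0},
    {"dx": 0, "dy": 0, "dz": 0.002, "roll": 0, "fingers": 0},
    {"dx": 0, "dy": 0, "dz": 0.002, "roll": 0, "fingers": 0},
    {"dx": 0, "dy": 0, "dz": 0.002, "roll": 0, "fingers": 0},
    {"dx": 0, "dy": 0, "dz": 0, "roll": 0, "fingers": 0},
  ],
)

```text
time: 12.7
eef_pos: [0.4649, 0.1701, 0.1477]
tcp_rot: [-2.515, -1.882, -0.0]
force: [-0.1, 0.3, 1.9]
opening: 0.277
```

Run:
```python
from h import *
im=arm.snapshot("side")[:,:,::-1]
x,y=268,145
cv2.imwrite("pics/c16.png",cv2.resize(im[y:y+40,x:x+40],None,fx=14,fy=14,interpolation=cv2.INTER_CUBIC))
```

```text
(no output)
```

View pics/c16.png

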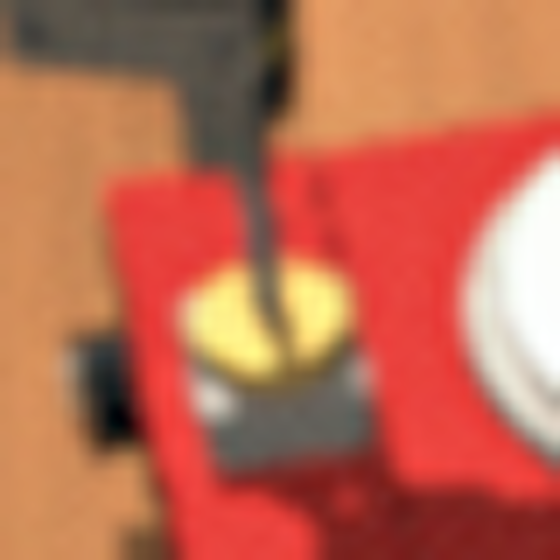

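The stop is on the rim and sliding (about 3 N). I'll continue with finer steps from about 48 mm.

Call:
carry_out(
  series=[
    {"dx": 0, "dy": 0, "dz": 0.002, "roll": 0, "fingers": 0},
    {"dx": 0, "dy": 0, "dz": 0.002, "roll": 0, "fingers": 0},
    {"dx": 0, "dy": 0, "dz": 0.002, "roll": 0, "fingers": 0},
    {"dx": 0, "dy": 0, "dz": 0, "roll": 0, "fingers": 0},
  ],
)

```text
time: 13.15
eef_pos: [0.4648, 0.1701, 0.1416]
tcp_rot: [-2.515, -1.882, -0.0]
force: [0.5, 0.9, 2.8]
opening: 0.276
```

Call:
carry_out(
  series=[
    {"dx": 0, "dy": 0, "dz": 0.001, "roll": 0, "fingers": 0},
    {"dx": 0, "dy": 0, "dz": 0.001, "roll": 0, "fingers": 0},
    {"dx": 0, "dy": 0, "dz": 0.001, "roll": 0, "fingers": 0},
    {"dx": 0, "dy": 0, "dz": 0.001, "roll": 0, "fingers": 0},
  ],
)

```text
time: 13.55
eef_pos: [0.4649, 0.1701, 0.138]
tcp_rot: [2.515, 1.882, 0.0]
force: [0.8, 0.3, 4.3]
opening: 0.273
```

Call:
carry_out(
  series=[
    {"dx": 0, "dy": 0, "dz": 0.001, "roll": 0, "fingers": 0},
    {"dx": 0, "dy": 0, "dz": 0.001, "roll": 0, "fingers": 0},
    {"dx": 0, "dy": 0, "dz": 0.001, "roll": 0, "fingers": 0},
  ],
)

```text
time: 13.85
eef_pos: [0.4649, 0.1701, 0.135]
tcp_rot: [-2.515, -1.882, -0.0]
force: [0.5, 1.1, 4.8]
opening: 0.276
```

Call:
carry_out(
  series=[
    {"dx": 0, "dy": 0, "dz": 0.001, "roll": 0, "fingers": 0},
    {"dx": 0, "dy": 0, "dz": 0.001, "roll": 0, "fingers": 0},
    {"dx": 0, "dy": 0, "dz": 0.001, "roll": 0, "fingers": 0},
  ],
)

```text
time: 14.15
eef_pos: [0.4649, 0.1701, 0.132]
tcp_rot: [-2.515, -1.882, -0.0]
force: [1.1, 1.4, 4.6]
opening: 0.276
```

Call:
carry_out(
  series=[
    {"dx": 0, "dy": 0, "dz": 0.001, "roll": 0, "fingers": 0},
    {"dx": 0, "dy": 0, "dz": 0.001, "roll": 0, "fingers": 0},
    {"dx": 0, "dy": 0, "dz": 0.001, "roll": 0, "fingers": 0},
  ],
)

```text
time: 14.45
eef_pos: [0.4649, 0.1701, 0.129]
tcp_rot: [2.515, 1.882, 0.0]
force: [0.8, 2.5, 4.0]
opening: 0.276
```

Call:
carry_out(
  series=[
    {"dx": 0, "dy": 0, "dz": 0.001, "roll": 0, "fingers": 0},
    {"dx": 0, "dy": 0, "dz": 0.001, "roll": 0, "fingers": 0},
    {"dx": 0, "dy": 0, "dz": 0.001, "roll": 0, "fingers": 0},
  ],
)

```text
time: 14.75
eef_pos: [0.4649, 0.1701, 0.126]
tcp_rot: [-2.515, -1.882, -0.0]
force: [0.7, 2.4, 4.5]
opening: 0.275
```

Call:
carry_out(
  series=[
    {"dx": 0, "dy": 0, "dz": 0.001, "roll": 0, "fingers": 0},
    {"dx": 0, "dy": 0, "dz": 0.001, "roll": 0, "fingers": 0},
  ],
)

```text
time: 14.95
eef_pos: [0.4649, 0.1701, 0.1239]
tcp_rot: [-2.515, -1.882, -0.0]
force: [0.4, 2.0, 4.6]
opening: 0.278
```

Call:
carry_out(
  series=[
    {"dx": 0, "dy": 0, "dz": 0.001, "roll": 0, "fingers": 0},
    {"dx": 0, "dy": 0, "dz": 0.001, "roll": 0, "fingers": 0},
  ],
)

```text
time: 15.15
eef_pos: [0.4649, 0.1701, 0.122]
tcp_rot: [-2.515, -1.882, -0.0]
force: [1.7, 2.1, 3.7]
opening: 0.279
```

Call:
carry_out(
  series=[
    {"dx": 0, "dy": 0, "dz": 0.001, "roll": 0, "fingers": 0},
    {"dx": 0, "dy": 0, "dz": 0.001, "roll": 0, "fingers": 0},
  ],
)

```text
time: 15.35
eef_pos: [0.4655, 0.17, 0.1214]
tcp_rot: [2.514, 1.882, 0.002]
force: [-1.9, 1.6, 15.9]
opening: 0.277
```

Call:
carry_out(
  series=[
    {"dx": 0, "dy": 0, "dz": 0.001, "roll": 0, "fingers": 0},
    {"dx": 0, "dy": 0, "dz": 0.001, "roll": 0, "fingers": 0},
  ],
)

```text
time: 15.55
eef_pos: [0.4664, 0.17, 0.1212]
tcp_rot: [2.513, 1.881, 0.004]
force: [-5.1, -0.0, 23.9]
opening: 0.277
```

Call:
carry_out(
  series=[
    {"dx": 0, "dy": 0, "dz": 0.001, "roll": 0, "fingers": 0},
    {"dx": 0, "dy": 0, "dz": 0.001, "roll": 0, "fingers": 0},
  ],
)

```text
time: 15.75
eef_pos: [0.4676, 0.1701, 0.1209]
tcp_rot: [2.512, 1.881, 0.007]
force: [-4.2, -0.5, 31.1]
opening: 0.272
```

The tip is on the floor (force rose to 31 N, pose stalled at 0.121). I'll ease off and hold lightly.

Call:
carry_out(
  series=[
    {"dx": 0, "dy": 0, "dz": -0.002, "roll": 0, "fingers": 0},
    {"dx": 0, "dy": 0, "dz": -0.002, "roll": 0, "fingers": 0},
    {"dx": 0, "dy": 0, "dz": 0, "roll": 0, "fingers": 0},
    {"dx": 0, "dy": 0, "dz": 0, "roll": 0, "fingers": 0},
  ],
)

```text
time: 16.15
eef_pos: [0.4658, 0.17, 0.1213]
tcp_rot: [2.514, 1.882, 0.003]
force: [0.6, 0.5, 10.0]
opening: 0.279
```

```bash
python3 look.py c17 "[.465,.1704,.1214]" "[(230,210),(250,120)]"
```

```text
[[ 0.2819  0.9594  0.0024]
 [ 0.9594 -0.2819 -0.0001]
 [ 0.0006  0.0023 -1.    ]] [0.4658 0.17   0.1213] [ 0.1059  0.0025  1.8802 -0.0004  1.2566 -1.179 ] 16.15 [ 0.6082  0.4523 10.0254] 0.2785664492588794
delta tool [ 0.0002 -0.0009 -0.0001]
```

View pics/c17.png

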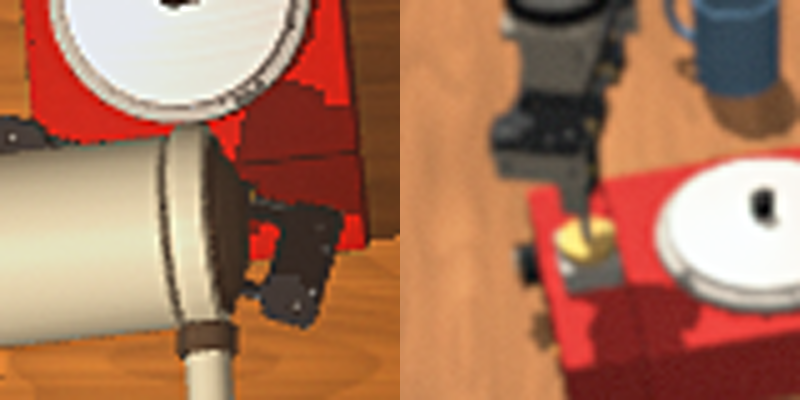

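The stop lies flat on the rim and the force is a steady 10 N. I'll hold for 2 s.

Call:
carry_out(
  series=[
    {"dx": 0, "dy": 0, "dz": 0, "roll": 0, "fingers": 0},
    {"dx": 0, "dy": 0, "dz": 0, "roll": 0, "fingers": 0},
    {"dx": 0, "dy": 0, "dz": 0, "roll": 0, "fingers": 0},
    {"dx": 0, "dy": 0, "dz": 0, "roll": 0, "fingers": 0},
    {"dx": 0, "dy": 0, "dz": 0, "roll": 0, "fingers": 0},
    {"dx": 0, "dy": 0, "dz": 0, "roll": 0, "fingers": 0},
    {"dx": 0, "dy": 0, "dz": 0, "roll": 0, "fingers": 0},
    {"dx": 0, "dy": 0, "dz": 0, "roll": 0, "fingers": 0},
    {"dx": 0, "dy": 0, "dz": 0, "roll": 0, "fingers": 0},
    {"dx": 0, "dy": 0, "dz": 0, "roll": 0, "fingers": 0},
  ],
)

```text
time: 17.25
eef_pos: [0.4658, 0.17, 0.1213]
tcp_rot: [2.514, 1.882, 0.003]
force: [0.6, 0.7, 9.9]
opening: 0.272
```

Call:
carry_out(
  series=[
    {"dx": 0, "dy": 0, "dz": 0, "roll": 0, "fingers": 0},
    {"dx": 0, "dy": 0, "dz": 0, "roll": 0, "fingers": 0},
    {"dx": 0, "dy": 0, "dz": 0, "roll": 0, "fingers": 0},
    {"dx": 0, "dy": 0, "dz": 0, "roll": 0, "fingers": 0},
    {"dx": 0, "dy": 0, "dz": 0, "roll": 0, "fingers": 0},
    {"dx": 0, "dy": 0, "dz": 0, "roll": 0, "fingers": 0},
    {"dx": 0, "dy": 0, "dz": 0, "roll": 0, "fingers": 0},
    {"dx": 0, "dy": 0, "dz": 0, "roll": 0, "fingers": 0},
    {"dx": 0, "dy": 0, "dz": 0, "roll": 0, "fingers": 0},
    {"dx": 0, "dy": 0, "dz": 0, "roll": 0, "fingers": 0},
  ],
)

```text
time: 18.25
eef_pos: [0.4659, 0.17, 0.1213]
tcp_rot: [2.514, 1.882, 0.003]
force: [0.2, 1.3, 10.2]
opening: 0.277
```

Call:
carry_out(
  series=[
    {"dx": 0, "dy": 0, "dz": -0.005, "roll": 0, "fingers": 0},
    {"dx": 0, "dy": 0, "dz": -0.01, "roll": 0, "fingers": 0},
    {"dx": 0, "dy": 0, "dz": -0.01, "roll": 0, "fingers": 0},
    {"dx": 0, "dy": 0, "dz": -0.01, "roll": 0, "fingers": 0},
    {"dx": 0, "dy": 0, "dz": -0.015, "roll": 0, "fingers": 0},
    {"dx": 0, "dy": 0, "dz": -0.015, "roll": 0, "fingers": 0},
    {"dx": 0, "dy": 0, "dz": -0.015, "roll": 0, "fingers": 0},
    {"dx": 0, "dy": 0, "dz": -0.015, "roll": 0, "fingers": 0},
    {"dx": 0, "dy": 0, "dz": -0.015, "roll": 0, "fingers": 0},
    {"dx": 0, "dy": 0, "dz": 0, "roll": 0, "fingers": 0},
  ],
)

```text
time: 19.25
eef_pos: [0.4661, 0.1701, 0.2328]
tcp_rot: [2.513, 1.881, 0.006]
force: [0.4, 0.2, -0.6]
opening: 0.278
```

```bash
python3 look.py c18 "[.465,.1704,.1214]" "[(230,210),(250,110)]"
```

```text
[[ 0.2819  0.9594  0.0043]
 [ 0.9595 -0.2819  0.0002]
 [ 0.0014  0.0041 -1.    ]] [0.4661 0.1701 0.2328] [ 0.106  -0.086   1.7423 -0.0002  1.4811 -1.179 ] 19.25 [ 0.3562  0.1507 -0.6317] 0.2776707162876782
delta tool [-0.0002 -0.0016  0.1114]
```

View pics/c18.png

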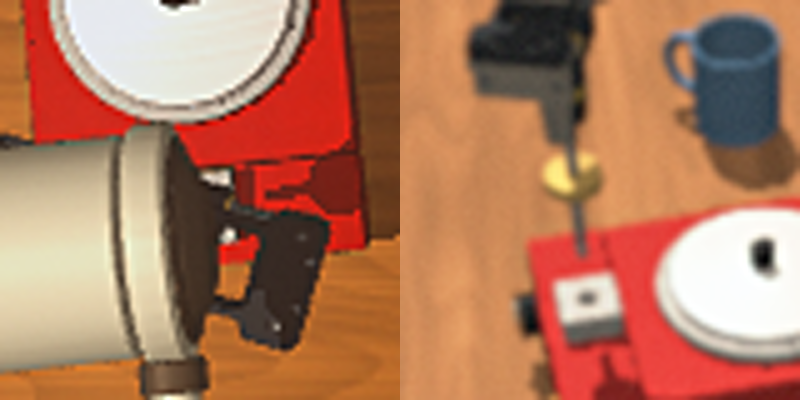

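The gauge is out with the stop shifted up, and the tip hangs over the hole. Now back to the rest.

Call:
carry_out(
  series=[
    {"dx": -0.0351, "dy": 0.0272, "dz": 0, "roll": 0, "fingers": 0},
    {"dx": -0.0351, "dy": 0.0272, "dz": 0, "roll": 0, "fingers": 0},
    {"dx": -0.0351, "dy": 0.0272, "dz": 0, "roll": 0, "fingers": 0},
    {"dx": -0.0351, "dy": 0.0272, "dz": 0, "roll": 0, "fingers": 0},
    {"dx": -0.0351, "dy": 0.0272, "dz": 0, "roll": 0, "fingers": 0},
    {"dx": -0.0351, "dy": 0.0272, "dz": 0, "roll": 0, "fingers": 0},
    {"dx": -0.0351, "dy": 0.0272, "dz": 0, "roll": 0, "fingers": 0},
    {"dx": -0.0351, "dy": 0.0272, "dz": 0, "roll": 0, "fingers": 0},
    {"dx": 0, "dy": 0, "dz": 0, "roll": 0, "fingers": 0},
    {"dx": 0, "dy": 0, "dz": 0, "roll": 0, "fingers": 0},
  ],
)

```text
time: 20.35
eef_pos: [0.5937, -0.161, 0.2283]
tcp_rot: [-2.514, -1.879, 0.002]
force: [-0.2, 0.7, -0.9]
opening: 0.276
```

Call:
carry_out(
  series=[
    {"dx": 0, "dy": 0, "dz": 0.01, "roll": 0, "fingers": 0},
    {"dx": 0, "dy": 0, "dz": 0.01, "roll": 0, "fingers": 0},
    {"dx": 0, "dy": 0, "dz": 0, "roll": 0, "fingers": 0},
    {"dx": 0, "dy": 0, "dz": 0, "roll": 0, "fingers": 0},
  ],
)

```text
time: 20.75
eef_pos: [0.5939, -0.1597, 0.2094]
tcp_rot: [-2.513, -1.883, 0.001]
force: [0.1, -0.3, -1.3]
opening: 0.277
```

```bash
python3 look.py c19 "[.5942,-.1606,.2084]" "[(340,170),(300,180)]"
python3 - <<'E'
from h import *
im=cv2.imread("pics/c19_side.png");x,y=314,210
cv2.imwrite("pics/c20.png",cv2.resize(im[y:y+40,x:x+40],None,fx=14,fy=14,interpolation=cv2.INTER_CUBIC))
E
```

```text
[[ 0.281   0.9597 -0.0012]
 [ 0.9597 -0.281   0.0006]
 [ 0.0002 -0.0013 -1.    ]] [ 0.5939 -0.1597  0.2094] [-0.4589  0.2439  1.4385 -0.      1.4605 -1.7449] 20.75 [ 0.0755 -0.2512 -1.3454] 0.2773880455223076
delta tool [-0.0008  0.0005  0.001 ]
```

View pics/c20.png

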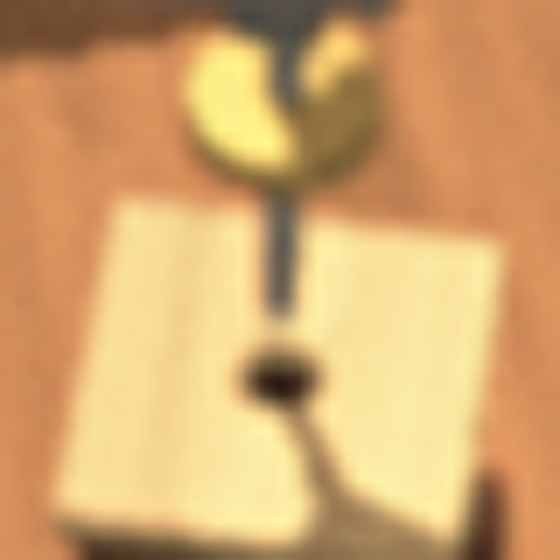

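The tip (279,318) is centred above the hole (280,378). The stop should meet the board at about z 0.121, the same as in the pocket. I'll lower to just above that.

Call:
carry_out(
  series=[
    {"dx": 0, "dy": 0, "dz": 0.006, "roll": 0, "fingers": 0},
    {"dx": 0, "dy": 0, "dz": 0.006, "roll": 0, "fingers": 0},
    {"dx": 0, "dy": 0, "dz": 0.006, "roll": 0, "fingers": 0},
    {"dx": 0, "dy": 0, "dz": 0.006, "roll": 0, "fingers": 0},
    {"dx": 0, "dy": 0, "dz": 0.006, "roll": 0, "fingers": 0},
    {"dx": 0, "dy": 0, "dz": 0.006, "roll": 0, "fingers": 0},
  ],
)

```text
time: 21.45
eef_pos: [0.5943, -0.1607, 0.1734]
tcp_rot: [-2.515, -1.882, 0.0]
force: [-0.7, -0.1, -1.1]
opening: 0.272
```

Call:
carry_out(
  series=[
    {"dx": 0, "dy": 0, "dz": 0.01, "roll": 0, "fingers": 0},
    {"dx": 0, "dy": 0, "dz": 0.01, "roll": 0, "fingers": 0},
    {"dx": 0, "dy": 0, "dz": 0.01, "roll": 0, "fingers": 0},
    {"dx": 0, "dy": 0, "dz": 0.005, "roll": 0, "fingers": 0},
    {"dx": 0, "dy": 0, "dz": 0.005, "roll": 0, "fingers": 0},
    {"dx": 0, "dy": 0, "dz": 0, "roll": 0, "fingers": 0},
    {"dx": 0, "dy": 0, "dz": 0, "roll": 0, "fingers": 0},
  ],
)

```text
time: 22.15
eef_pos: [0.5946, -0.1608, 0.1343]
tcp_rot: [2.515, 1.882, 0.0]
force: [-0.3, 0.3, -1.4]
opening: 0.275
```

Call:
carry_out(
  series=[
    {"dx": 0, "dy": 0, "dz": 0.004, "roll": 0, "fingers": 0},
    {"dx": 0, "dy": 0, "dz": 0.003, "roll": 0, "fingers": 0},
    {"dx": 0, "dy": 0, "dz": 0.003, "roll": 0, "fingers": 0},
    {"dx": 0, "dy": 0, "dz": 0.001, "roll": 0, "fingers": 0},
    {"dx": 0, "dy": 0, "dz": 0, "roll": 0, "fingers": 0},
    {"dx": 0, "dy": 0, "dz": 0, "roll": 0, "fingers": 0},
  ],
)

```text
time: 22.75
eef_pos: [0.5945, -0.1608, 0.1231]
tcp_rot: [2.515, 1.882, 0.0]
force: [-0.2, 0.5, -0.8]
opening: 0.273
```

```bash
python3 look.py c21 "[.5942,-.1606,.1213]" "[(340,170),(300,180)]"
python3 - <<'E'
from h import *
im=cv2.imread("pics/c21_side.png");x,y=314,210
cv2.imwrite("pics/c22.png",cv2.resize(im[y:y+40,x:x+40],None,fx=14,fy=14,interpolation=cv2.INTER_CUBIC))
E
```

```text
[[ 0.2819  0.9594  0.0001]
 [ 0.9594 -0.2819 -0.0001]
 [-0.      0.0002 -1.    ]] [ 0.5945 -0.1608  0.1231] [-0.46    0.3071  1.5345 -0.      1.2998 -1.745 ] 22.75 [-0.2041  0.5375 -0.824 ] 0.272986454295675
delta tool [ 0.0001 -0.0003  0.0018]
```

View pics/c22.png

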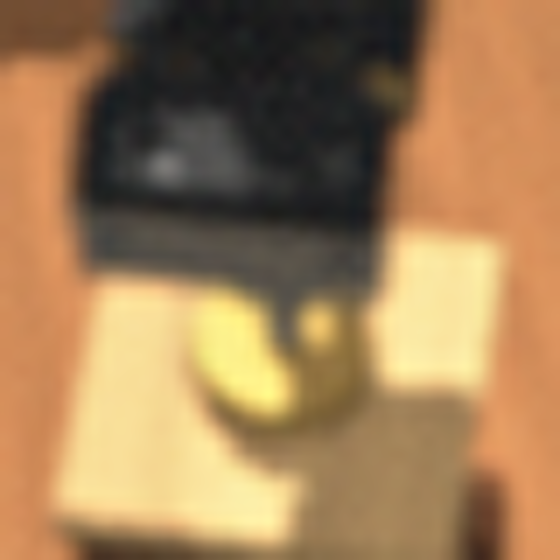

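No contact yet. One more mm at a time.

Call:
carry_out(
  series=[
    {"dx": 0, "dy": 0, "dz": 0.001, "roll": 0, "fingers": 0},
    {"dx": 0, "dy": 0, "dz": 0, "roll": 0, "fingers": 0},
    {"dx": 0, "dy": 0, "dz": 0, "roll": 0, "fingers": 0},
  ],
)

```text
time: 23.15
eef_pos: [0.5944, -0.1607, 0.122]
tcp_rot: [-2.515, -1.882, 0.0]
force: [0.1, 0.5, -1.0]
opening: 0.275
```

Call:
carry_out(
  series=[
    {"dx": 0, "dy": 0, "dz": 0.0005, "roll": 0, "fingers": 0},
    {"dx": 0, "dy": 0, "dz": 0, "roll": 0, "fingers": 0},
    {"dx": 0, "dy": 0, "dz": 0, "roll": 0, "fingers": 0},
  ],
)

```text
time: 23.45
eef_pos: [0.5944, -0.1607, 0.1215]
tcp_rot: [2.515, 1.882, 0.0]
force: [0.4, -0.0, -1.6]
opening: 0.277
```

Call:
carry_out(
  series=[
    {"dx": 0, "dy": 0, "dz": 0.0005, "roll": 0, "fingers": 0},
    {"dx": 0, "dy": 0, "dz": 0, "roll": 0, "fingers": 0},
    {"dx": 0, "dy": 0, "dz": 0, "roll": 0, "fingers": 0},
  ],
)

```text
time: 23.75
eef_pos: [0.5944, -0.1607, 0.121]
tcp_rot: [2.515, 1.882, -0.0]
force: [-0.2, 0.4, -0.8]
opening: 0.277
```

Call:
carry_out(
  series=[
    {"dx": 0, "dy": 0, "dz": 0.0005, "roll": 0, "fingers": 0},
    {"dx": 0, "dy": 0, "dz": 0, "roll": 0, "fingers": 0},
    {"dx": 0, "dy": 0, "dz": 0, "roll": 0, "fingers": 0},
  ],
)

```text
time: 24.05
eef_pos: [0.5946, -0.1607, 0.121]
tcp_rot: [2.515, 1.882, 0.0]
force: [-0.7, 0.4, 2.0]
opening: 0.277
```

Contact (force reversed to +2 N at z 0.121, matching the pocket reading). Releasing.

Call:
carry_out(
  series=[
    {"dx": 0, "dy": 0, "dz": 0, "roll": 0, "fingers": 0.4},
    {"dx": 0, "dy": 0, "dz": 0, "roll": 0, "fingers": 0.4},
    {"dx": 0, "dy": 0, "dz": 0, "roll": 0, "fingers": 0.7},
    {"dx": 0, "dy": 0, "dz": 0, "roll": 0, "fingers": 1},
    {"dx": 0, "dy": 0, "dz": 0, "roll": 0, "fingers": 1},
    {"dx": 0, "dy": 0, "dz": 0, "roll": 0, "fingers": 1},
    {"dx": 0, "dy": 0, "dz": 0, "roll": 0, "fingers": 1},
    {"dx": 0, "dy": 0, "dz": 0, "roll": 0, "fingers": 1},
    {"dx": 0, "dy": 0, "dz": 0, "roll": 0, "fingers": 1},
  ],
)

```text
time: 24.95
eef_pos: [0.5944, -0.1607, 0.1205]
tcp_rot: [2.515, 1.882, 0.0]
force: [1.3, 0.8, -0.1]
opening: 0.982
```

Call:
carry_out(
  series=[
    {"dx": 0, "dy": 0, "dz": -0.01, "roll": 0, "fingers": 1},
    {"dx": 0, "dy": 0, "dz": -0.02, "roll": 0, "fingers": 1},
    {"dx": 0, "dy": 0, "dz": -0.03, "roll": 0, "fingers": 1},
    {"dx": 0, "dy": 0, "dz": -0.04, "roll": 0, "fingers": 1},
    {"dx": 0, "dy": 0, "dz": -0.04, "roll": 0, "fingers": 1},
    {"dx": 0, "dy": 0, "dz": -0.02, "roll": 0, "fingers": 1},
    {"dx": 0.035, "dy": -0.027, "dz": 0, "roll": 0, "fingers": 1},
    {"dx": 0.035, "dy": -0.027, "dz": 0, "roll": 0, "fingers": 1},
    {"dx": 0.035, "dy": -0.027, "dz": 0, "roll": 0, "fingers": 1},
    {"dx": 0.035, "dy": -0.027, "dz": 0, "roll": 0, "fingers": 1},
  ],
)

```text
time: 25.95
eef_pos: [0.5296, 0.0054, 0.2815]
tcp_rot: [2.515, 1.881, 0.001]
force: [0.2, 0.1, 0.8]
opening: 0.996
```

Call:
carry_out(
  series=[
    {"dx": 0.035, "dy": -0.027, "dz": 0, "roll": 0, "fingers": 1},
    {"dx": 0.035, "dy": -0.027, "dz": 0, "roll": 0, "fingers": 1},
    {"dx": 0.035, "dy": -0.027, "dz": 0, "roll": 0, "fingers": 1},
    {"dx": 0.035, "dy": -0.027, "dz": 0, "roll": 0, "fingers": 1},
    {"dx": 0, "dy": 0, "dz": 0, "roll": 0, "fingers": 1},
    {"dx": 0, "dy": 0, "dz": 0, "roll": 0, "fingers": 1},
  ],
)

```text
time: 26.55
eef_pos: [0.4661, 0.1693, 0.2814]
tcp_rot: [2.512, 1.884, 0.001]
force: [-0.0, -0.3, 1.0]
opening: 1.002
```

```bash
python3 look.py c23 "[.5942,-.1606,.1213]" "[(340,170),(300,180)]"
```

```text
[[ 0.2799  0.96    0.0014]
 [ 0.96   -0.2799 -0.0004]
 [-0.      0.0015 -1.    ]] [0.4661 0.1693 0.2814] [ 0.1045 -0.1008  1.662  -0.0006  1.5791 -1.1826] 26.55 [-0.0313 -0.3085  1.0082] 1.0019195281060038
delta tool [-0.2808  0.2151  0.1604]
```

View pics/c23.png

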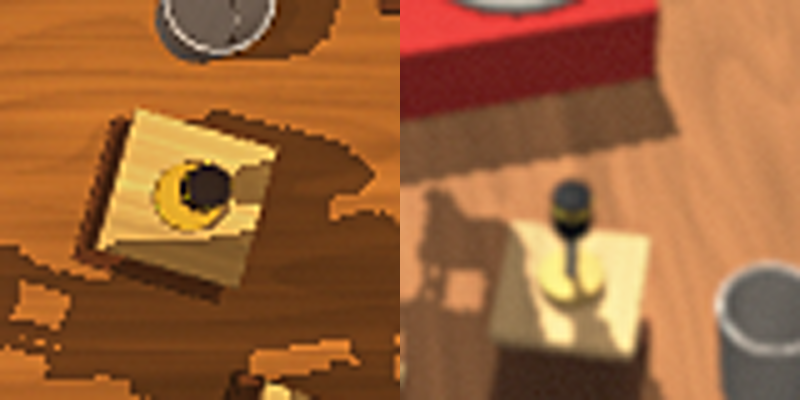

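View pics/c23_side.png

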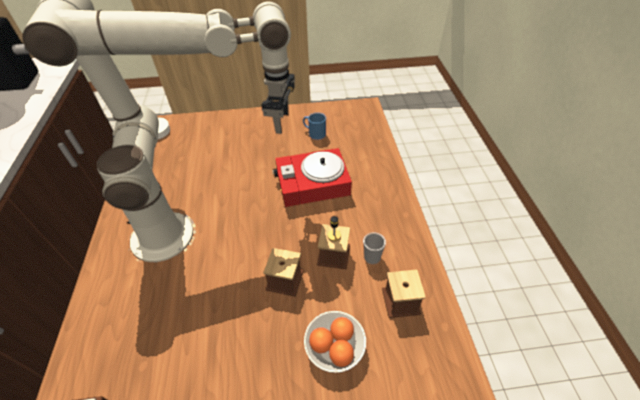

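The gauge stands upright in its rest with the stop on the board, and the jug, mug and bowl are where they were. Handing in.

Run:
```python
from h import *
print(proj("side",np.array([.594,-.1625,.217-.0375])),"seen",(571.5-400)/5-.5+300,(208.5)/5-.5+180)
print(arm.job_done())
```

```text
[334.3393 221.494 ] seen 333.8 221.2
the job is handed in; nothing more can be done
None
```

I measured the pocket at about 67 mm deep, stood the gauge back in its own (leftmost) wooden rest, and handed the job in at about 26.6 s. No verdict was reported.

**In the pocket:** The stop slid at about 3–5 N. The tip then met the floor, with a peak wrist force of 31 N, below the 45 N limit. I eased off to 10 N and held it there for over two seconds.

**Last checks:**
- **Stop height:** The stop touched the rest's board at the same tool height as in the pocket (0.121 m), so it had not shifted.
- **Knob position:** The knob was within 0.6 px of where a 67 mm depth puts it.
- **Surroundings:** The gauge looked upright and centred, the gripper was clear, and by eye the jug, mug and bowl had not moved.

**What went wrong or disagreed:**
- **First grasp:** It closed above the knob without touching the gauge, because the fingertips were about 40 mm higher than the reported tool position. Both cameras confirmed this; I corrected for it, and the second grasp held.
- **Camera mismatch:** The two cameras differed by about 3 mm sideways, so I used the gauge-to-pocket offset, on which they agreed.
- **Floor contact:** I had queued several downward steps at once, so the tool pressed about 5 mm further than needed after contact before I eased off.

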